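Stamp the next entry in the bakery's inspection book

ROBOT

A 6-joint arm with a two-finger parallel gripper is mounted at the origin on the work surface. World frame = base frame: x ahead of the robot, y to its left, z up, the work surface at z = 0. Lengths are in m, angles in degrees, forces in N, time in s.
With the tool pointing down it reaches from about 0.325 to 0.85 m from the base axis. Payload 15.5 kg.
Tool frame: the origin (TCP) lies midway between the tips of the shut fingers; the grasp point (between the pads) lies 19 mm behind it; z points along the fingers, y is the line along which they close (so a half turn about z gives the same grasp; the last joint's range is limited). The gripper opens to 91 mm and grips with 3 to 60 N. Pads are 32 mm wide; open, the fingers measure 118 mm over their backs; the gripper's body (76 mm by 178 mm) begins 60 mm behind the grasp point.
Start: joints at [65.919, 28.281, 77.091, -0, 74.628, -5.472], TCP at [0.199, 0.592, 0.214] pointing down, gripper open.
Joint ranges: [-166.48, 166.48], [-47.26, 123.95], [12.59, 153.08], [-70.14, 250.14], [6.76, 159.57], [-176.63, 176.63]. Speed limits (degrees/s): [108.29, 108.29, 147.25, 172.46, 172.46, 172.46].

INTERFACE

Orientations are given as a 3x3 rotation matrix whose columns are the frame's x, y, z axes.
In Python, from bench import ctrl gives the robot as it stands. The module is installed in compiled form; this text tells all that it offers. Calls block until the motion is done:
- ctrl.goto(position, orientation): joint-space move of the TCP to a pose.
- ctrl.move_l(position, vel=0.15, ori=None, contact_N=None): straight line of the TCP; ori=None keeps the orientation; vel is the mean speed in m/s. With contact_N (N) it stops when the force on the tool has changed by that much, and returns True; else False.
- ctrl.movej(angles): joint-space move.
- ctrl.command_gripper(opening): opening from 0.0 (shut) to 1.0 (fully open); the grip force is fixed at half the most; returns when the fingers have stopped.
- ctrl.sleep(seconds).
- ctrl.ik(position, orientation): joint angles nearest the present ones, or None.
- ctrl.read_camera(name): name is "scene" or "top"; returns the picture (420x560x3 uint8, blue, green, red); there is no depth.
- ctrl.camera_params(name): a dict with "fx", "fy", "cx", "cy" (pixels), "D" ([k1, k2, p1, p2, k3] as OpenCV has them; the pictures are not rectified), "pose" (4x4, takes a point from camera to world coordinates). Camera axes: x right, y up, looking along -z (the intrinsics and any distortion apply to the point x, -y, -z); pixel columns grow to the right and rows downward; lengths in m; the calibration is good to about 2 mm. A picture is of the moment at which its call begins. camera_params takes no time and is no camera call.
A pose or a line that the arm cannot do raises ctrl.MotionError and nothing moves.
- ctrl.sign_off(): hands the job in; it is judged then, once.
Readings, each from a call of its own:
- ctrl.current_t(): time.
- ctrl.current_q(): joint angles.
- ctrl.current_dq(): joint speeds.
- ctrl.current_effort(): joint torques, N m.
- ctrl.current_tool_pos(): TCP position.
- ctrl.current_eef_rot(): TCP orientation.
- ctrl.current_contact_force(): force on the tool from outside, world axes, zero at the start.
- ctrl.current_wrist_torque(): the same for the moment, N m.
- ctrl.current_grip_width(): opening from 0.0 (shut) to 1.0 (fully open).
- ctrl.current_grasp_force(): force on a finger pad.
Only numpy, scipy, OpenCV 4.12 (cv2) and the standard library are available. Lean on these libraries where they do the work, as an engineer would, in place of code of your own. Each camera call takes 0.05 s, during which the arm holds its last target. There are 200 camera calls.

TASK

Stamp the next entry in the open inspection book: pick up the black self-inking stamp, stand it square inside the one empty ruled box of the right-hand page with its white-marked side towards the foot of the page (the robot's side), and press its handle fully down. Finish while still holding the handle fully down, stamp flat on the page. Do not work the stamp anywhere but in that box, and leave the pen, the tea glass and the calculator where they are.

Things in the scene. Friction and masses are not known exactly. Their poses are not given: they have to be found in the camera images.
- stamp: Frame of the loose self-inking stamp (about 220 g in all), upright on the counter left or right of the book. Foot 46 x 46 mm, 22 mm high, clear lower edge, open below; over it an inner frame 34 x 32 mm with violet cartridge ends. Origin: centre of the foot's underside, z up. -x: the white-marked side (label on the handle's face, bar on its top), starting within 0.7 rad of facing the robot.
- stamp_top (a point): Centre of the flat top of the stamp's black handle: 102 mm above the foot's underside at rest, 80 mm fully pressed. The handle is a sleeve 42 mm (stamp's x) by 38 mm (y), its lower edge 56 mm below this point, straight-sided over the lower 48 mm, then a slightly narrower cap. It can be pinched across x or y, or pushed from above. Axes as stamp.
- stamp_handle (a joint): How far the sprung handle is pushed down, m: 0 at rest (up), 0.022 fully down at the stop. The spring pushes back with about 7 N at first, 16 N fully down, and raises the handle when let go; lifted by the handle, the stamp stays extended.
- empty_box: The one empty ruled box on the right-hand page (the other three of the 2 x 2 group hold violet round impressions): 56 x 56 mm inside thin blue-grey lines, boxes 60 mm apart between centres. Origin: centre of the box, on the paper, 12 mm above the counter. x towards the head of the page (away from the robot), y to the page's left, z up.
- book: Open book fixed on the counter, 220 mm (x) by 310 mm (y) over its black cover, 12 mm thick, two cream pages 210 x 148 mm. Origin: centre of its underside, below the gutter; x towards the head of the pages (away from the robot), y towards the left-hand page. The four stamp boxes are centred 74.5 mm right (-y) of the gutter.
- pen: Bystander: blue pen 136 mm long, 8 mm thick, lying on the left-hand page. Origin: centre of its underside, x along it.
- tea_glass: Bystander: empty tea glass, rim radius 31 mm, 85 mm tall, standing on the counter on the other side of the book from the stamp. Origin: centre of its base.
- calculator: Bystander: dark desk calculator 130 x 90 x 21 mm, lying at the far left of the book. Origin: centre of its underside.
- stamp_front (a point): Point on the stamp frame at the middle of the foot's white-marked side: 23 mm along the stamp's -x from the centre of the foot, 10 mm above its underside. It must end nearest the foot of the page.

How it is judged (in metres and radians):
On the way:
1. the stamp is picked up clear of the counter (height (world z) of stamp above 0.03 m and contact force between the fingers and stamp above 1 N), for 0.1 s.
At the end, for the whole second after the job is handed in: Fingers still hold the handle at least 18 mm down (of 22), the stamp pushing on the page with over 9 N, flat on the paper (within 4 mm, 0.06 rad), centred in the empty box within 6 mm each way, square within 0.14 rad, white-marked side towards the foot of the page (value of joint stamp_handle above 0.018 m and x of stamp in the frame of empty_box between -0.006 and 0.006 m and y of stamp in the frame of empty_box between -0.006 and 0.006 m and z of stamp in the frame of empty_box below 0.004 m and angle between stamp's own z axis and vertical below 0.06 rad and angle between the x axis of stamp and the x axis of empty_box, either way round below 0.14 rad and x of stamp_front in the frame of empty_box below 0 m and contact force between stamp and book above 9 N and contact force between the fingers and stamp above 3 N); the arm keeps its last pose, push and grip.
It fails at once if the stamp is worked (handle more than 10 mm down) anywhere but in the empty box: a misprint (value of joint stamp_handle above 0.01 m and not (x of stamp in the frame of empty_box between -0.009 and 0.009 m and y of stamp in the frame of empty_box between -0.009 and 0.009 m)).
It fails at once if the pen is pushed out of place (more than 20 mm) (distance of pen from where it was at the start of the episode above 0.02 m).
It fails at once if the tea glass is pushed out of place (more than 20 mm) (distance of tea_glass from where it was at the start of the episode above 0.02 m).
It fails at once if the calculator is pushed out of place (more than 20 mm) (distance of calculator from where it was at the start of the episode above 0.02 m).
It also fails if it takes over 42 s, if anything falls off the work surface, if the arm or the gripper's body presses on something with over 40 N, if the wrist force passes 120 N, or if a joint passes its speed limit or range.

## Working session

There is one attempt and no reset: what is moved stays moved. The work goes in short steps, each a Python script; the robot and the scene stay as the last script left them, time stands still between calls to the robot, and variables do not carry over. Pictures are saved under pics/ and viewed, at most 10 in all, crops included, and the job is handed in when it is done.

```bash
mkdir -p pics
python3 - <<'E'
from bench import ctrl
import cv2,numpy as np
for n in("scene","top"):
    cv2.imwrite(f"pics/{n}0.png",ctrl.read_camera(n)); p=ctrl.camera_params(n)
    print(n,[p[k] for k in("fx","fy","cx","cy","D")]);print(np.round(p["pose"],3))
E
```

```text
scene [423.69149531104864, 423.69149531104864, 274.6887515062787, 205.68725622619712, array([-0.05206218,  0.        ,  0.        ,  0.        ,  0.        ])]
[[-0.635 -0.637  0.437  0.935]
 [ 0.772 -0.535  0.344  0.344]
 [ 0.015  0.556  0.831  0.837]
 [ 0.     0.     0.     1.   ]]
top [473.0861710829755, 473.0861710829755, 275.2728004217553, 212.39178106934622, array([-0.15768895,  0.        ,  0.        ,  0.        ,  0.        ])]
[[-1.000e-03  9.970e-01 -7.400e-02  4.550e-01]
 [-1.000e+00 -1.000e-03  7.000e-03  1.400e-02]
 [ 7.000e-03  7.400e-02  9.970e-01  1.059e+00]
 [ 0.000e+00  0.000e+00  0.000e+00  1.000e+00]]
```

View pics/scene0.png

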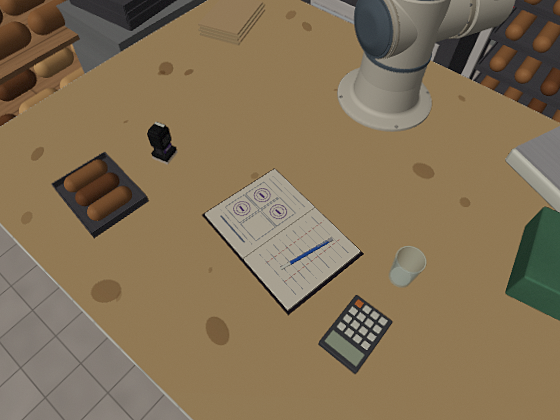

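View pics/top0.png

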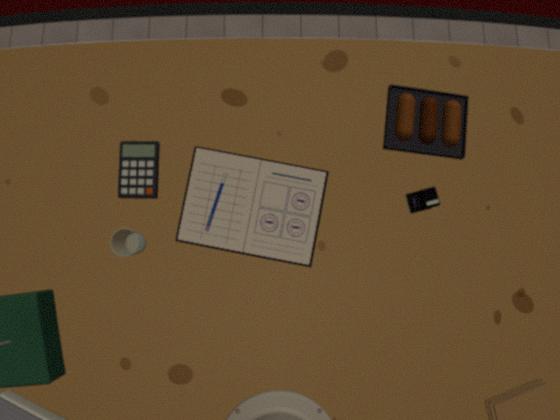

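The scene view shows the stamp at about (161,142). In the top view it is at about (423,200), and the empty box, head and gutter side, is at about (274,194). I'll enlarge both.

Run:
```python
import cv2,numpy as np
s=cv2.imread("pics/scene0.png");t=cv2.imread("pics/top0.png")
a=cv2.resize(s[115:170,130:190],(400,366),interpolation=cv2.INTER_CUBIC)
b=cv2.resize(t[180:220,400:445],(400,356),interpolation=cv2.INTER_CUBIC)
c=cv2.resize(t[140:270,170:335],None,fx=2,fy=2)
im=np.zeros((600,800,3),np.uint8);im[:366,:400]=a;im[:356,400:]=b
im=np.clip(im*1.8,0,255).astype(np.uint8)
im[370:600,:330]=c[:230];cv2.imwrite("pics/z.png",im)
```

```text
(no output)
```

View pics/z.png

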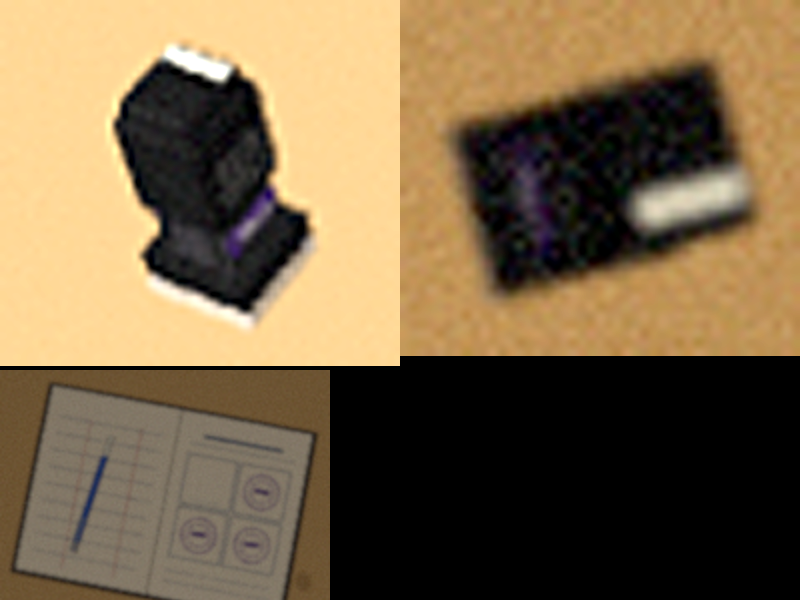

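The crops show an upright stamp. Its white bar is on the robot side at top-view ≈(477+... → 432,203), turned about 14°. The empty box is clear at ≈(274,194). Next I'll measure both.

```bash
cat > h.py <<'E'
from bench import ctrl
import cv2,numpy as np
def rays(n,uv):
    p=ctrl.camera_params(n);K=np.array([[p["fx"],0,p["cx"]],[0,p["fy"],p["cy"]],[0,0,1]])
    u=cv2.undistortPoints(np.float64(uv).reshape(-1,1,2),K,np.float64(p["D"])).reshape(-1,2)
    T=np.array(p["pose"]);d=np.c_[u[:,0],-u[:,1],-np.ones(len(u))]@T[:3,:3].T
    return T[:3,3],d
def plane(n,uv,z):
    o,d=rays(n,uv);return (o+d*((z-o[2])/d[:,2])[:,None])[:,:2]
def project(n,P):
    p=ctrl.camera_params(n);K=np.array([[p["fx"],0,p["cx"]],[0,p["fy"],p["cy"]],[0,0,1]])
    T=np.array(p["pose"]);q=(np.float64(P)-T[:3,3])@T[:3,:3];q=q*[1,-1,-1]
    return cv2.projectPoints(q,np.zeros(3),np.zeros(3),K,np.float64(p["D"]))[0].reshape(-1,2)
def up(im,x0,y0,x1,y1,s=6):
    c=cv2.resize(im[y0:y1,x0:x1],None,fx=s,fy=s,interpolation=cv2.INTER_CUBIC)
    return c,lambda q:(np.float64(q).reshape(-1,2)+.5)/s-.5+[x0,y0]
def rect(pts): # metric rect from world points
    c,wh,a=cv2.minAreaRect(np.float32(pts*1000));a=(a+45)%90-45
    return np.round(c,1),np.round(wh,1),round(a,1)
def biggest(m,seed=None):
    c=max(cv2.findContours(m.astype(np.uint8),cv2.RETR_EXTERNAL,cv2.CHAIN_APPROX_NONE)[0],key=cv2.contourArea);return c
E
cat > m.py <<'E'
from h import *
R={"top":((165,135,340,275),(400,180,446,220)),"scene":((195,160,370,320),(135,115,190,170))}
for n in R:
    im=cv2.imread(f"pics/{n}0.png")
    c,f=up(im,*R[n][0]); g=cv2.cvtColor(c,cv2.COLOR_BGR2GRAY);hsv=cv2.cvtColor(c,cv2.COLOR_BGR2HSV)
    m=(hsv[...,1]<75)&(g>60)
    m=cv2.morphologyEx(m.astype(np.uint8),cv2.MORPH_CLOSE,np.ones((35,35)))
    print(n,"page",rect(plane(n,f(biggest(m)),.012)))
    gb=cv2.GaussianBlur(g,(0,0),3); loc=cv2.blur(gb,(61,61))
    b=((gb>loc*0.985)).astype(np.uint8)  # paper interior, lines removed
    b=cv2.morphologyEx(b,cv2.MORPH_OPEN,np.ones((5,5)))
    k,lab,st,ce=cv2.connectedComponentsWithStats(b,connectivity=4)
    for i in range(1,k):
        if st[i,4]<2500: continue
        r=rect(plane(n,f(biggest(lab==i)),.012))
        if 40<min(r[1]) and max(r[1])<75: print(" comp",r,f(ce[i]).round(1))
    cv2.imwrite(f"pics/b_{n}.png",b*255)
    c,f=up(im,*R[n][1]);g=cv2.cvtColor(c,cv2.COLOR_BGR2GRAY);hsv=cv2.cvtColor(c,cv2.COLOR_BGR2HSV)
    w=(hsv[...,1]<60)&(g>(90))
    for q in cv2.findContours(w.astype(np.uint8),0,1)[0]:
        if cv2.contourArea(q)<150: continue
        M=cv2.moments(q);uv=f([M["m10"]/M["m00"],M["m01"]/M["m00"]]);print(" white",uv.round(2),rect(plane(n,f(q),.102)),plane(n,uv,.102).round(4))
    d=biggest((g<(38 if n=="top" else 70))|w); print(" sil approx",f(cv2.approxPolyDP(d,8,True)).round(1).tolist())
E
python3 m.py
```

```text
top page (array([549. ,  59.2]), array([300.4, 213.9]), -11.0)
 comp (array([569. ,   9.2]), array([52.6, 52.4]), -10.6) [[274.1 196.1]]
 comp (array([558.3, -48.8]), array([53.4, 54.1]), -11.0) [[299.9 201.2]]
 comp (array([511.1,  20.4]), array([53.7, 53.7]), -10.5) [[269.3 221.8]]
 comp (array([499.6, -37.5]), array([53.6, 53.7]), -12.1) [[294.9 226.9]]
 white [[432.32 201.83]] (array([ 547.6, -318.8]), array([ 6.5, 25.5]), 14.2) [[ 0.5477 -0.3186]]
 sil approx [[434.1, 187.1], [406.6, 194.1], [410.4, 211.8], [428.8, 208.2], [438.6, 204.1], [427.2, 205.9], [425.1, 203.8], [426.1, 200.8], [437.1, 197.4]]
scene page (array([547.8,  57.6]), array([300.6, 214.5]), -11.0)
 comp (array([555.4, -51.5]), array([55.3, 55.1]), -9.6) [[242.  208.4]]
 comp (array([510. ,  16.9]), array([56.3, 56.4]), -10.4) [[277.1 211.3]]
 comp (array([566.9,   6.8]), array([54.5, 53.3]), -11.2) [[257.5 225.3]]
 white [[161.54 159.65]] (array([ 612.7, -230.8]), array([28.2, 50.4]), -40.8) [[ 0.6161 -0.2333]]
 white [[159.21 123.96]] (array([ 544.8, -321.4]), array([ 9.3, 27.1]), 15.6) [[ 0.5446 -0.3211]]
 sil approx [[155.2, 121.4], [146.6, 133.2], [150.4, 144.6], [153.6, 148.1], [150.9, 153.2], [152.8, 157.9], [166.6, 163.8], [174.4, 153.2], [167.9, 161.9], [164.9, 161.1], [167.2, 161.4], [174.8, 152.2], [175.6, 146.9], [169.9, 142.2], [170.8, 137.1], [167.8, 127.2]]
```

Run:
```python
from h import *
y=np.deg2rad(14.5);X=np.array([np.cos(y),np.sin(y)]);Y=np.array([-X[1],X[0]])
L={"top left":("top",[[406.6,194.1],[410.4,211.8]]),"scene low":("scene",[[151.5,158.5],[167.5,164.3],[176,151.5]])}
for k,(n,uv) in L.items():
    for z in(0,.01): p=plane(n,uv,z);print(k,z,p.round(4).tolist(),np.linalg.norm(np.diff(p,axis=0),axis=1).round(4))
bar=np.array([.5462,-.3198])
for dx in(.010,.014,.017):
    c=bar+X*dx;print(dx,c.round(4))
    print(project("scene",[[*(c+a*.023*X+b*.023*Y),0] for a,b in((1,1),(1,-1),(-1,1),(-1,-1))]).round(1).tolist(),project("top",[[*(c+a*.023*X+.023*Y),0] for a in(1,-1)]).round(1).tolist())
```

```text
top left 0 [[0.5752, -0.2937], [0.5346, -0.3016]] [0.0413]
top left 0.01 [[0.5741, -0.2907], [0.5339, -0.2986]] [0.0409]
scene low 0 [[0.5858, -0.3362], [0.5724, -0.2903], [0.5291, -0.3053]] [0.0478 0.0458]
scene low 0.01 [[0.59, -0.3281], [0.5768, -0.2827], [0.5339, -0.2975]] [0.0472 0.0453]
0.01 [ 0.5559 -0.3173]
[[167.8, 164.5], [152.7, 158.5], [177.5, 152.1], [162.6, 146.3]] [[404.8, 195.3], [410.1, 214.8]]
0.014 [ 0.5598 -0.3163]
[[166.9, 165.6], [151.8, 159.6], [176.7, 153.1], [161.8, 147.4]] [[404.3, 193.6], [409.7, 213.1]]
0.017 [ 0.5627 -0.3155]
[[166.3, 166.4], [151.1, 160.4], [176.1, 153.9], [161.1, 148.2]] [[403.9, 192.4], [409.3, 211.8]]
```

Both views agree: stamp centre (0.559, -0.319), yaw 14.5°, and the box at (0.569, 0.0085), yaw -11°. I'll pick the stamp up by pinching across its y.

```bash
cat >> h.py <<'E'
def ori(yaw,s=1):
    a=np.deg2rad(yaw);y=s*np.array([-np.sin(a),np.cos(a),0]);z=np.array([0,0,-1.]);return np.c_[np.cross(y,z),y,z]
E
python3 - <<'E'
from h import *
for s in(1,-1):
    print(s,ctrl.ik([.559,-.319,.2],ori(14.5,s)),ctrl.ik([.569,.0085,.066],ori(-11,s)))
s=min((1,-1),key=lambda s:abs(ctrl.ik([.559,-.319,.2],ori(14.5,s))[5])); print("s",s)
O=ori(14.5,s)
ctrl.command_gripper(1.0)
ctrl.goto([.559,-.319,.2],O)
ctrl.move_l([.559,-.319,.053],vel=.12,contact_N=6) and print("contact!")
print(ctrl.current_tool_pos(),ctrl.current_t())
ctrl.command_gripper(0.0); print("grip",ctrl.current_grip_width()*91,ctrl.current_grasp_force())
ctrl.move_l([.559,-.319,.15],vel=.1)
print(ctrl.current_tool_pos(),ctrl.current_grasp_force(),ctrl.current_contact_force(),ctrl.current_t())
a=ctrl.read_camera("scene");b=ctrl.read_camera("top")
cv2.imwrite("pics/scene1.png",a);cv2.imwrite("pics/top1.png",b)
u=project("scene",[[.559,-.319,.15]])[0].astype(int);v=project("top",[[.559,-.319,.15]])[0].astype(int)
f=lambda i,u:cv2.resize(i[max(u[1]-50,0):u[1]+50,max(u[0]-50,0):u[0]+50],(400,400),interpolation=cv2.INTER_CUBIC)
cv2.imwrite("pics/z1.png",np.clip(np.hstack([f(a,u),f(b,v)])*1.8,0,255))
print(u,v)
E
```

```text
1 [-3.50250576e+01  3.05168206e+01  7.52762773e+01 -2.54444375e-14
  7.42069021e+01 -1.39525058e+02] [-5.15596283e+00  3.43756571e+01  9.38594171e+01 -2.54444375e-14
  5.17649258e+01 -8.41559628e+01]
-1 [-3.50250576e+01  3.05168206e+01  7.52762773e+01 -2.54444375e-14
  7.42069021e+01  4.04749424e+01] [-5.15596283e+00  3.43756571e+01  9.38594171e+01 -2.54444375e-14
  5.17649258e+01  9.58440372e+01]
s -1
[ 0.55939687 -0.31927862  0.05372835] 5.1083
grip 37.453646868875104 29.994631111621857
[ 0.55863305 -0.31873856  0.14927052] 29.993883669376373 [ 0.14468971  1.02496865 -3.38127832] 7.0833
[150 112] [440 193][ WARN:0@3.593] global loadsave.cpp:1063 imwrite_ Unsupported depth image for selected encoder is fallbacked to CV_8U.
```

View pics/z1.png

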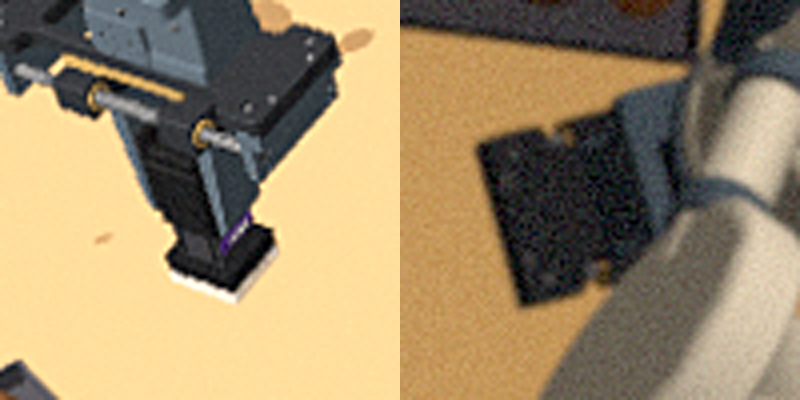

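The stamp is held: width 37.5 mm, foot level, foot corners in the crop at about (170,280), (238,303) and (275,250). I'll carry it to a hover just above the box and measure the foot against the box lines.

Run:
```python
from h import *
O=ori(-11,-1)
ctrl.move_l([.569,.0085,.15],vel=.12,ori=O)
ctrl.move_l([.569,.0085,.074],vel=.08,contact_N=6) and print("contact")
ctrl.sleep(.2)
print(ctrl.current_tool_pos(),ctrl.current_t(),ctrl.current_grip_width()*91)
a=ctrl.read_camera("scene");b=ctrl.read_camera("top")
cv2.imwrite("pics/scene2.png",a);cv2.imwrite("pics/top2.png",b)
f=lambda i,x,y,w:cv2.resize(i[y:y+w,x:x+w],(400,400),interpolation=cv2.INTER_CUBIC)
cv2.imwrite("pics/z2.png",np.clip(np.hstack([f(a,220,180,80),f(b,230,155,80)])*1.4,0,255).astype(np.uint8))
x=np.array([np.cos(np.deg2rad(11)),-np.sin(np.deg2rad(11))]);Y=np.array([-x[1],x[0]])
P=ctrl.current_tool_pos()
print(project("scene",[[*(P[:2]+i*.023*x+j*.023*Y),P[2]-.0537] for i,j in((1,1),(1,-1),(-1,1),(-1,-1))]).round(1).tolist())
```

```text
[0.56923795 0.00848781 0.07442685] 11.3667 37.85226912630622
[[255.6, 236.5], [243.0, 222.7], [271.7, 225.2], [259.0, 211.9]]
```

View pics/z2.png

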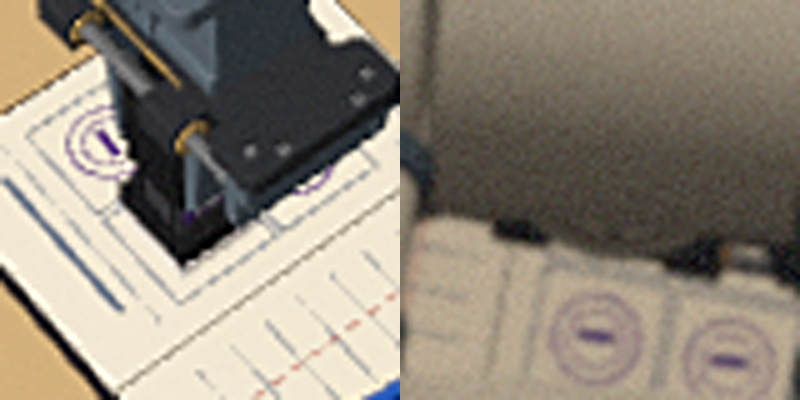

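The scene crop shows the foot's black edge corners at about (183,265) and (122,205), which are image pixels (256.6,233) and (244.4,221). They lie inside the empty box. The top view is blocked by the arm. I'll check the offset in the scene camera's own frame.

Run:
```python
from h import *
a=np.deg2rad(-11);X=np.array([np.cos(a),np.sin(a)]);Y=np.array([-X[1],X[0]])
im=cv2.imread("pics/scene2.png");c,f=up(im,238,212,266,240,8)
g=cv2.cvtColor(c,cv2.COLOR_BGR2GRAY);k=(g<110).astype(np.uint8)
# subpixel black foot edges: lower-left edge (head side) and lower-right edge (left side)
def edge(c0,c1):
    pts=[]
    for col in range(c0*8,c1*8):
        r=np.where(k[:,col-238*8])[0]; pts.append([col-238*8,r.max()+.5])
    return f(pts)
L,Rr=edge(247,255),edge(258,263)
fl=np.polyfit(L[:,0],L[:,1],1);fr=np.polyfit(Rr[:,0],Rr[:,1],1)
u=(fr[1]-fl[1])/(fl[0]-fr[0]);print("corner",u,np.polyval(fl,u),"res",np.ptp(L[:,1]-np.polyval(fl,L[:,0])),np.ptp(Rr[:,1]-np.polyval(fr,Rr[:,0])))
for z in(.027,.029,.031):
    w=plane("scene",[[u,np.polyval(fl,u)],[247,np.polyval(fl,247)],[263,np.polyval(fr,263)]],z)
    cen=w[0]-.023*X-.023*Y; 
    box=np.array([.5679,.0066]); d=cen-box
    dh=w[1]-w[0];dl=w[2]-w[0]
    print(z,cen.round(4),"err in box frame",(d@X).round(4),(d@Y).round(4),"edge yaws",np.degrees(np.arctan2(-dh[0]*-1,-dh[1])).round(1),np.degrees(np.arctan2(dl[1],dl[0])).round(1))
```

```text
corner 255.9802975609705 233.15418406626387 res 0.36163003663003224 1.1261726078799086
0.027 [0.5649 0.0062] err in box frame -0.0029 -0.0009 edge yaws -9.4 164.1
0.029 [0.5657 0.007 ] err in box frame -0.0022 -0.0 edge yaws -9.4 164.1
0.031 [0.5666 0.0078] err in box frame -0.0015 0.0009 edge yaws -9.4 164.1
```

The foot is within about 2 mm of the box centre and square. I'll nudge it 1 mm towards the head and press.

Run:
```python
from h import *
p=[.570,.0083]
ctrl.move_l([*p,.0735],vel=.03)
f0=ctrl.current_contact_force();print(f0)
print(ctrl.move_l([*p,.058],vel=.03,contact_N=5),ctrl.current_tool_pos(),ctrl.current_contact_force())
print(ctrl.move_l([*p,.0405],vel=.02,contact_N=22))
ctrl.sleep(.5)
print(ctrl.current_tool_pos(),ctrl.current_contact_force()-f0,ctrl.current_grip_width()*91,ctrl.current_grasp_force(),ctrl.current_t())
a=ctrl.read_camera("scene");cv2.imwrite("pics/scene3.png",a)
cv2.imwrite("pics/z3.png",cv2.resize(a[170:270,210:310],(600,600),interpolation=cv2.INTER_CUBIC))
```

```text
[ 0.89571693  0.93074786 -1.39185635]
True [0.57024297 0.00832166 0.0629159 ] [-0.34992694  0.68590567  6.39833065]
True
[0.57042654 0.00835169 0.04294667] [-3.95503647 -0.76034478 16.82192416] 38.00088324483776 30.002255737781525 13.6167
```

View pics/z3.png

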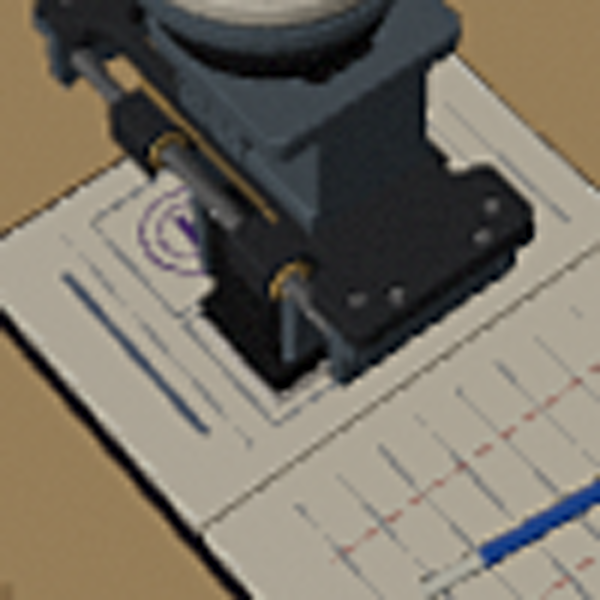

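Run:
```python
from h import *
a=np.deg2rad(-11);X=np.array([np.cos(a),np.sin(a)]);Y=np.array([-X[1],X[0]])
q=plane("scene",[[257.5,235]],.021)[0];b=plane("scene",[[256.3,240.8]],.012)[0]
print("foot corner minus box corner",(q-b)@X,(q-b)@Y)
p=[.570,.0083]
for z in(.0425,.0418,.0411):
    r=ctrl.move_l([*p,z],vel=.01,contact_N=15);ctrl.sleep(.3)
    print(r,ctrl.current_tool_pos().round(5),ctrl.current_contact_force().round(2),ctrl.current_grasp_force())
```

```text
foot corner minus box corner -0.008176068219279364 -0.0057876063180272415
False [0.57041 0.00833 0.04311] [-2.55 -0.48 14.33] 30.002152025699615
False [0.57042 0.00834 0.04257] [-3.99  0.42 18.6 ] 30.002733170986176
False [0.57057 0.0083  0.04236] [-5.38  0.3  27.16] 30.004011690616608
```

The force stiffens sharply past 16 N (18.6 to 27 N over 0.2 mm), so the handle is at its stop. The foot sits within about 3 mm of the box centre, so I'll hand in.

Run:
```python
from bench import ctrl
print(ctrl.current_t(),ctrl.current_contact_force());print(ctrl.sign_off())
```

```text
15.3167 [-5.37633994  0.29733585 27.16198965]
the job is handed in; nothing more can be done
None
```

I handed the job in at 15.3 s with the stamp held down in the empty box, pressing at about 27 N with the handle at its stop, square, and about 3 mm off centre by the scene camera; the verdict was not reported back.

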